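Reset the indexed length stop of a cut-off saw

TASK

The next lengths of tube have to be one hole longer. First turn the saw's speed dial anticlockwise to its end stop (off); then lift the black lock plunger on the red sliding stop, slide the stop along the rail to the next hole away from the saw and let the pin drop fully home in it. Finish while still gripping the plunger knob, holding the pin engaged so that the stock can be pushed up against the stop, and do not knock the things lying about the bench.

Things in the scene. Friction and masses are not known exactly. Their poses are not given: they have to be found in the camera images.
- saw: Blue cut-off saw with the stop rail bolted to it, one fixed unit. Origin on the table under the rail hole that holds the pin at the start; +y along the rail away from the saw, +x away from the robot. Rail: 40 mm square steel tube, top 70 mm high, y -240 to 250 mm, a 10 mm hole every 50 mm. Saw up to 350 mm high at y -550 to -250 mm. A red 30 mm tube, top 81 mm high, runs at x = -55 mm up to the stop plate
- stop_top (a point): Centre of the flat top of the sliding stop, 75 mm above the table, on the plunger's axis. The stop is a red 50 mm square tube section, 80 mm long, around the rail; at its saw end a steel stop plate reaches 85 mm towards the robot from the rail's middle and 95 mm high. Axes as the saw's
- stop (a joint): Place of the sliding stop along the rail in m: 0 at the start hole, growing along the saw's +y (away from the saw); next hole at 0.05. Once the pin is clear (lifted 9 mm or more) it slides with about 3 N of friction, carried along by the knob; in a hole it has 1 mm of play each way
- plunger_knob (a point): Centre of the lock plunger's round black knob on top of the red stop: head 30 mm across and 17 mm high on a 20 mm neck, 28 mm high in all; this centre is 115 mm above the table with the pin home. It rises with the plunger and travels with the stop. Below the knob: barrel 17 mm across, 13 mm high, then a 26 mm collar, 10 mm high, on the stop's flat top. Free to grip from above in any direction
- plunger (a joint): Lift of the lock plunger in m: 0 = pin fully home in a hole, about 0.009 = rounded tip of the pin riding on the rail, 0.014 = upper stop. A spring pushes it down with 9 N at 0 and 14 N at the upper stop. The pin is 8 mm thick and finds a hole by itself within about 2 mm
- dial_grip (a point): Point on the axis of the saw's speed dial, 90 mm above the table, 7 mm below the dial's top; it turns with the dial. The dial's grip is an upright black bar 42 mm long, 14 mm thick, 32 mm high, along this point's x; a white line on its top points along -x. It stands on a fixed grey box 110 x 130 mm, lid 53 mm high
- dial (a joint): Angle of the speed dial in rad: 0 = off, the anticlockwise end stop (seen from above), growing clockwise to 4.71. At 0 the white line points at the red mark. Light friction (0.04 N m); it stays where it is left
- tape: Cream roll of tape lying flat, 100 mm across, 48 mm high; bystander
- offcut_a_c (a point): Centre of a red square tube offcut lying on the bench, 30 x 30 x 140 mm; bystander
- offcut_b_c (a point): Centre of a red square tube offcut behind the rail, 40 x 40 x 110 mm; bystander
- can: Blue and white spray can standing upright, 66 mm across, 170 mm high; bystander
- wrench: Steel spanner lying flat, 200 mm; bystander
- driver: Yellow screwdriver lying, 200 mm; bystander
- cup: Clear plastic cup standing upright, 76 mm across, 100 mm high; bystander
There are look-alikes about, which are no part of the job. There is more than one size of the part that bears dial_grip; the job needs the largest.

How it is judged:
On the way, in this order (a step that is already met when the one before it is completed fails the run):
1. the speed dial is turned to its off stop (value of joint dial below 0.1 rad), for 0.2 s.
2. the lock plunger is lifted clear of its hole (value of joint plunger above 0.0075 m and contact force between the fingers and plunger above 2 N), for 0.1 s.
At the end, for the whole second after the job is handed in: The stop is at the next hole away from the saw (50 mm on, within 4 mm) and at rest, the pin is down in that hole to within 2 mm of fully home, the fingers still hold the knob (at least 3 N), and the dial is within 0.12 rad of its off stop (value of joint stop between 0.046 and 0.054 m and value of joint plunger below 0.002 m and contact force between the fingers and plunger above 3 N and velocity of joint stop between -0.01 and 0.01 m/s and value of joint dial below 0.12 rad); the arm keeps its last pose, push and grip.
It fails at once if the plunger is lifted before the dial is off (value of joint plunger above 0.004 m and value of joint dial above 0.15 rad).
It fails at once if a thing lying about the bench is knocked away (more than 30 mm) or over (distance of any of tape, offcut_a_c, offcut_b_c, can, wrench, driver, cup from where it was at the start of the episode above 0.03 m or angle between any of can, cup's own z axis and vertical above 0.5 rad).
It also fails if it takes over 61 s, if anything falls off the work surface, if the arm or the gripper's body presses on something with over 40 N, if the wrist force passes 120 N, or if a joint passes its speed limit or range.

ROBOT

A 6-joint arm with a two-finger parallel gripper is mounted at the origin on the work surface. World frame = base frame: x ahead of the robot, y to its left, z up, the work surface at z = 0. Lengths are in m, angles in rad, forces in N, time in s.
With the tool pointing down it reaches from about 0.35 to 0.875 m from the base axis. Payload 4.2 kg.
Tool frame: the origin (TCP) lies at the very end of the fingers, on their centre line; the grasp point (between the pads) lies 19 mm behind it (manip.tcp_to_grasp is the distance from the TCP to the grasp point, in m); z points along the fingers, y is the line along which they close (so a half turn about z gives the same grasp; the last joint's range is limited). The gripper opens to 87 mm and grips with 3 to 60 N. Pads are 19 mm wide; open, the fingers measure 117 mm over their backs; the gripper's body (75 mm by 190 mm) begins 51 mm behind the grasp point.
Start: joints at [-1.086, 0.385, 0.008, 0, -1.194, -0.259], TCP at [0.14, -0.609, 0.223] pointing down, gripper open.
Joint ranges: [-3.14, 3.14], [-1.21, 2.06], [-1.07, 1.41], [-3.16, 2.05], [-2.99, -0.16], [-3.1, 3.1]. Speed limits (rad/s): [2.79, 2.79, 3.14, 3.14, 3.14, 3.14].

INTERFACE

Orientations are given as a unit quaternion [x, y, z, w].
In Python, from plant import manip, eyes, job, current_time, current_qpos, current_qd, current_tau, current_ee_pos, current_ee_rot, current_force, current_moment, current_opening, current_finger_force gives the robot as it stands. Calls block until the motion is done:
- manip.move_to(position, orientation): joint-space move of the TCP to a pose.
- manip.servo_line(position, rot=None, vel=0.15, stop_force=None): straight line of the TCP; rot=None keeps the orientation; vel is the mean speed in m/s. With stop_force (N) it stops when the force on the tool has changed by that much, and returns True; else False.
- manip.move_joints(angles): joint-space move.
- manip.ungrasp() and manip.gripper_close(force=None): open the fingers fully, or close them until they stop; force is the grip in N (None keeps the last).
- manip.wait(seconds).
- manip.ik(position, orientation): joint angles nearest the present ones, or None.
- eyes.get_image(name): name is "scene" or "top" or "wrist"; returns the picture (480x640x3 uint8, red, green, blue); there is no depth.
- eyes.get_calibration(name): a dict with "intrinsics" (3x3 intrinsics, pixels), "R" (3x3) and "t" (3): a world point X has camera coordinates R X + t. Camera axes: x right, y down, z forward; pixel columns grow to the right and rows downward; lengths in m; the calibration is good to about 2 mm. The wrist camera is an equidistant fisheye: a pixel r from the principal point sees the ray r / f radians off the axis. A picture is of the moment at which its call begins: read the wrist's pose just before it. get_calibration takes no time and is no camera call; for the wrist camera it gives the pose at the moment of the call.
A pose or a line that the arm cannot do raises manip.PlanningError and nothing moves.
- job.job_done(): hands the job in; it is judged then, once.
Readings, each from a call of its own:
- current_time(): time.
- current_qpos(): joint angles.
- current_qd(): joint speeds.
- current_tau(): joint torques, N m.
- current_ee_pos(): TCP position.
- current_ee_rot(): TCP orientation.
- current_force(): force on the tool from outside, world axes, zero at the start.
- current_moment(): the same for the moment, N m.
- current_opening(): opening from 0.0 (shut) to 1.0 (fully open).
- current_finger_force(): force on a finger pad.
Only numpy, scipy, OpenCV 4.12 (cv2) and the standard library are available. Lean on these libraries where they do the work, as an engineer would, in place of code of your own. Each camera call takes 0.05 s, during which the arm holds its last target. There are 200 camera calls.

## Working session

There is one attempt and no reset: what is moved stays moved. The work goes in short steps, each a Python script; the robot and the scene stay as the last script left them, time stands still between calls to the robot, and variables do not carry over. Pictures are saved under pics/ and viewed, at most 10 in all, crops included, and the job is handed in when it is done.

```bash
mkdir -p pics; ls
python3 - <<'E'
from plant import *
import cv2,numpy as np
for n in("scene","top","wrist"):
    im=eyes.get_image(n);cv2.imwrite(f"pics/{n}0.png",im[:,:,::-1])
    c=eyes.get_calibration(n);print(n,np.round(c["intrinsics"],1).tolist(),np.round(c["R"],3).tolist(),np.round(c["t"],3).tolist())
print(current_time())
E
```

```text
pics
scene [[537.1, 0.0, 323.8], [0.0, 537.1, 254.0], [0.0, 0.0, 1.0]] [[0.848, 0.53, -0.017], [0.405, -0.668, -0.624], [-0.342, 0.522, -0.782]] [-0.438, -0.103, 1.433]
top [[609.4, 0.0, 314.4], [0.0, 609.4, 242.6], [0.0, 0.0, 1.0]] [[0.005, -1.0, 0.015], [-0.994, -0.007, -0.11], [0.11, -0.015, -0.994]] [0.039, 0.498, 1.401]
wrist [[371.6, 0.0, 325.9], [0.0, 371.6, 242.5], [0.0, 0.0, 1.0]] [[-0.224, 0.975, 0.002], [0.945, 0.217, 0.246], [0.239, 0.057, -0.969]] [0.623, -0.029, 0.39]
0.15
```

View pics/top0.png

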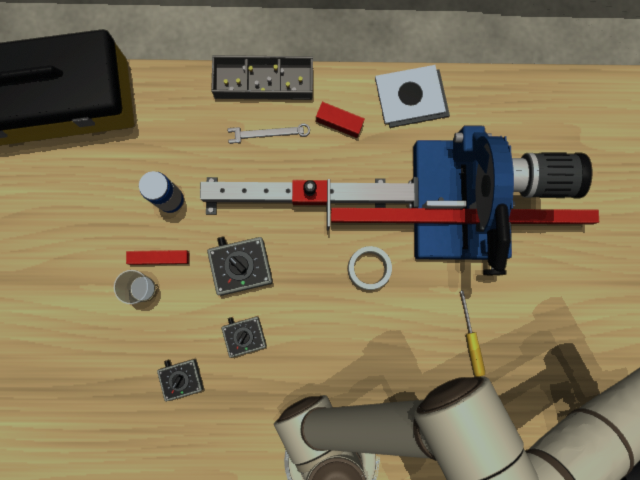

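View pics/scene0.png

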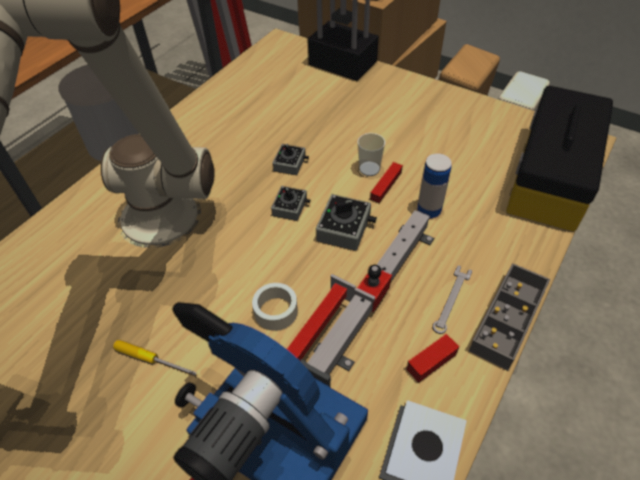

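The three dials in the top view are at (240,266), (244,337) and (180,380). The one at (240,266) has the largest box, so it should be the 110 x 130 mm one. I'll confirm that in a crop and measure it.

```bash
cat > h.py <<'E'
import cv2,numpy as np
from plant import *
def ray(cal,u,v,fish=False):
    K=cal["intrinsics"];R=np.array(cal["R"]);t=np.array(cal["t"])
    x=(u-K[0][2])/K[0][0];y=(v-K[1][2])/K[1][1]
    if fish:
        r=np.hypot(x,y);s=np.sin(r)/max(r,1e-9);d=np.array([x*s,y*s,np.cos(r)])
    else: d=np.array([x,y,1.])
    return -R.T@t,R.T@d
def onz(cal,u,v,z,fish=False):
    c,d=ray(cal,u,v,fish);return c+d*(z-c[2])/d[2]
E
python3 - <<'E'
from h import *
im=cv2.imread("pics/top0.png")
cv2.imwrite("pics/crop1.png",cv2.resize(im[165:300,195:345],None,fx=4.4,fy=4.4,interpolation=cv2.INTER_CUBIC))
c=eyes.get_calibration("top")
P=lambda n,u,v,z:print(n,np.round(onz(c,u,v,z),4))
P("knob",310,187,.129);P("dial",239,265,.097)
for n,b in(("big",(205,235,275,295)),("mid",(220,316,268,358)),("small",(156,358,205,400))):
    x0,y0,x1,y1=b;g=im[y0:y1,x0:x1].max(2)<110
    m=cv2.morphologyEx(g.astype(np.uint8),cv2.MORPH_CLOSE,np.ones((9,9)))
    cn=max(cv2.findContours(m,0,2)[0],key=cv2.contourArea);r=cv2.minAreaRect(cn)
    print(n,np.add(r[0],b[:2]),np.array(r[1])*1.35/609,r[2])
# rail direction: bright grey mask
hsv=cv2.cvtColor(im,cv2.COLOR_BGR2HSV)
xs=[];
for u in list(range(215,285,5))+list(range(340,410,5)):
    col=im[170:208,u].astype(int);m=np.where((col.min(1)>120)&(np.ptp(col,axis=1)<40))[0]
    if len(m)>5: xs.append((u,170+m.min(),170+m.max()))
print(xs[::3]); A=np.array(xs,float)
p=np.array([onz(c,u,(a+b)/2,.07) for u,a,b in A]);k=np.polyfit(p[:,1],p[:,0],1);print("rail x=k*y+b",k,np.std(p[:,0]-np.polyval(k,p[:,1])))
E
```

```text
knob [0.6095 0.0544 0.129 ]
dial [0.4391 0.2103 0.097 ]
big [239.5 264.5] [0.13078818 0.15295567] 90.0
mid [243.5 336.5] [0.0908867  0.10418719] 90.0
small [180.  378.5] [0.0908867  0.10640394] 90.0
[(215, np.int64(182), np.int64(198)), (230, np.int64(182), np.int64(198)), (245, np.int64(182), np.int64(198)), (260, np.int64(182), np.int64(198)), (275, np.int64(182), np.int64(198)), (345, np.int64(183), np.int64(199)), (360, np.int64(183), np.int64(199)), (375, np.int64(183), np.int64(199)), (390, np.int64(183), np.int64(199)), (405, np.int64(183), np.int64(199))]
rail x=k*y+b [-0.00203844  0.61356341] 0.0007322616822714127
```

View pics/crop1.png

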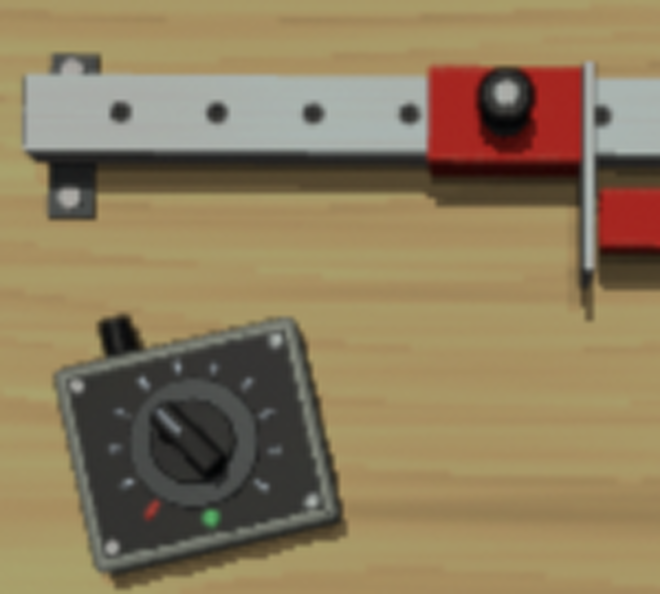

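The crop confirms it. The dial at (240,266) has the largest box (roughly 110 x 130 mm, against about 80 mm for the other two). Its bar points up-left at about 42° in the world frame, and the red mark sits at about 148°, so it needs about 106° anticlockwise. I'll approach high, clear of the saw, and refine with the wrist camera.

```bash
cat >> h.py <<'E'
from scipy.spatial.transform import Rotation as Ro
def q(a): # tool down, closing line at angle a (rad) from world x
    c,s=np.cos(a),np.sin(a);return Ro.from_matrix(np.array([[-s,c,0],[c,s,0],[0,0,-1]]).T).as_quat()
E
python3 - <<'E'
from h import *
for d in(-48,132):
    for e in (0,106,115):
        r=manip.ik([.439,.21,.07],q(np.radians(d+e)));print(d,e,None if r is None else np.round(r,2))
x,y,z=current_ee_pos()
manip.servo_line([x,y,.40])
manip.move_to([.33,-.25,.42],current_ee_rot())
manip.move_to([.42,.13,.33],q(np.radians(-90)))
for i in range(2):
    if i: manip.move_to([.53,.09,.33],q(np.radians(-90)))
    manip.wait(.3);c=eyes.get_calibration("wrist");im=eyes.get_image("wrist")
    cv2.imwrite(f"pics/w{i}.png",im[:,:,::-1]);np.savez(f"pics/w{i}.npz",**{k:np.array(c[k]) for k in("intrinsics","R","t")})
print(current_time(),current_ee_pos())
E
```

```text
-48 0 [ 0.78  0.33 -0.53  0.   -0.71  1.52]
-48 106 [ 0.78  0.33 -0.53  0.   -0.71 -2.91]
-48 115 [ 0.78  0.33 -0.53  0.   -0.71 -2.75]
132 0 [ 0.78  0.33 -0.53  0.   -0.71 -1.62]
132 106 [ 0.78  0.33 -0.53  0.   -0.71  0.23]
132 115 [ 0.78  0.33 -0.53  0.   -0.71  0.39]
5.9667 [0.52951184 0.09041028 0.33062133]
```

View pics/w0.png

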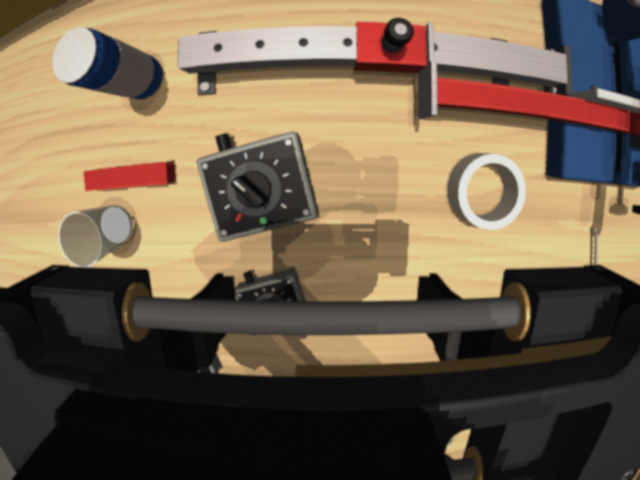

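View pics/w1.png

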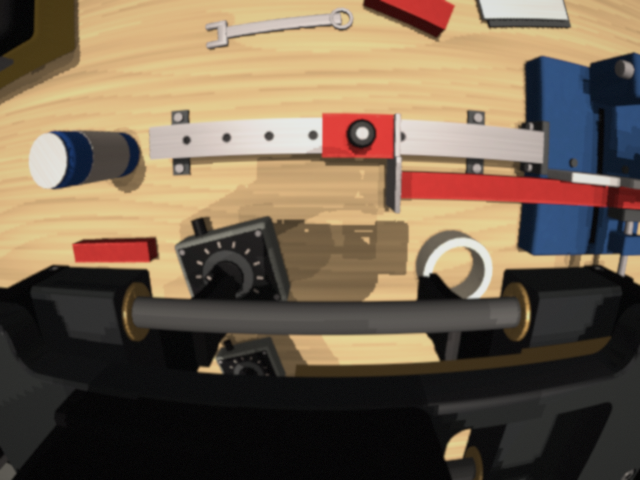

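In w0 the big dial's bar is near (250,189), with the red mark at (238,217). In w1 the knob is at (361,133) and the rail holes are at (313,135), (269,136), (226,138) and (186,140). Next is an enlarged crop of the dial.

Run:
```python
from h import *
im=cv2.imread("pics/w0.png");cv2.imwrite("pics/crop2.png",cv2.resize(im[150:230,205:305],None,fx=7,fy=7,interpolation=cv2.INTER_CUBIC))
c=np.load("pics/w1.npz")
im=cv2.imread("pics/w1.png");g=im.max(2)
def blob(x,y,r,thr,big=False):
    m=(g[y-r:y+r,x-r:x+r]<thr).astype(np.uint8);n,l,s,ce=cv2.connectedComponentsWithStats(m)
    i=1+np.argmax(s[1:,4]);return ce[i]+[x-r,y-r],s[i]
for x,y in((313,135),(269,136),(226,138),(186,140)):
    p,s=blob(x,y,9,130);print("hole",p,np.round(onz(c,*p,.07,True),4))
# knob silhouette incl. highlight: enclosing circle of dark pixels
m=(g[112:155,340:382]<90).astype(np.uint8);cn=max(cv2.findContours(m,0,2)[0],key=cv2.contourArea)
(u,v),r=cv2.minEnclosingCircle(cn);u+=340;v+=112;print("knob",u,v,r,cv2.boundingRect(cn),np.round(onz(c,u,v,.12,True),4))
# stop top corners via red mask
b,gg,rr=[im[105:165,315:400,i].astype(int) for i in range(3)]
```

```text
hole [312.64705882 134.66666667] [0.6134 0.1062 0.07  ]
hole [268.5 135.5] [0.6133 0.1563 0.07  ]
hole [226.19148936 137.36170213] [0.613 0.206 0.07 ]
hole [186.08163265 139.75510204] [0.6131 0.2561 0.07  ]
knob 360.5 134.0 14.705541610717773 (7, 8, 28, 29) [0.6123 0.057  0.12  ]
```

View pics/crop2.png

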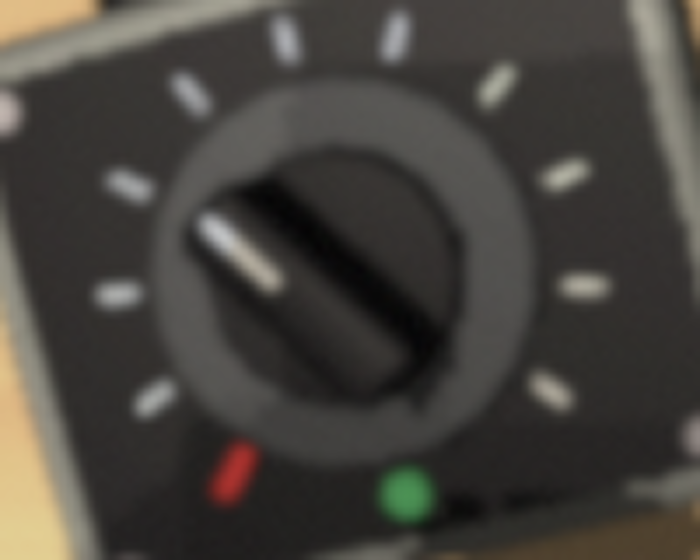

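The crop shows the white line from (208,228) to (275,288), the bar top spanning roughly (205,215) to (395,375), the ring centred at (343,272), and the red mark at (234,472).

Run:
```python
from h import *
c=np.load("pics/w0.npz")
f=lambda u,v,z:onz(c,205+(u-3)/7,150+(v-3)/7,z,True)
a=f(208,228,.097);b=f(275,288,.097);d=a-b;print("line",a,b,np.degrees(np.arctan2(d[1],d[0])))
e=f(203,213,.097);g=f(400,385,.097);print("bar ends",e,g,np.linalg.norm(e-g),(e+g)/2)
for z in(.053,.057):
    r=f(343,272,z);m=f(234,472,.053)-r;print("ring c",r,"mark ang",np.degrees(np.arctan2(m[1],m[0])))
t=eyes.get_calibration("top");m=onz(t,195+152/4.4,165+510/4.4,.053)-onz(t,195+194/4.4,165+441/4.4,.055);print("top mark",np.degrees(np.arctan2(m[1],m[0])))
```

```text
line [0.45348166 0.22968867 0.097     ] [0.44385386 0.21927451 0.097     ] 47.24688313895052
bar ends [0.45584486 0.23041098 0.097     ] [0.42834801 0.19994633 0.097     ] 0.04103866303985738 [0.44209643 0.21517865 0.097     ]
ring c [0.4415924  0.21707788 0.053     ] mark ang 149.02923810257093
ring c [0.44200464 0.21628802 0.057     ] mark ang 148.38288395987865
top mark 149.30962622753702
```

Run:
```python
from h import *
c=[.442,.2155];Q=q(np.radians(137.5))
manip.move_to(c+[.16],Q)
manip.servo_line(c+[.070],vel=.08,stop_force=8)
manip.gripper_close(12)
print("grip",current_opening(),current_finger_force(),current_ee_pos(),current_force())
j=np.array(current_qpos());n=5
for i in range(1,n+1):
    k=j.copy();k[5]+=np.radians(105)*i/n;manip.move_joints(k)
    print(np.round(current_moment(),3),np.round(current_qpos()[5]-j[5],3))
manip.ungrasp()
manip.servo_line(c+[.20])
manip.move_to([.43,.1355,.33],q(np.radians(-90)))
manip.wait(.3);cal=eyes.get_calibration("wrist");im=eyes.get_image("wrist")
cv2.imwrite("pics/w2.png",im[:,:,::-1]);np.savez("pics/w2.npz",**{k:np.array(cal[k]) for k in("intrinsics","R","t")})
cv2.imwrite("pics/crop3.png",cv2.resize(im[150:230,205:305,::-1],None,fx=7,fy=7,interpolation=cv2.INTER_CUBIC))
print(current_time())
```

```text
grip 0.16386354038843937 11.999562026176136 [0.44232942 0.21523051 0.07003798] [ 2.22288494 -2.85839924 -0.88231682]
[-0.566 -0.654  0.029] 0.364
[-0.897 -1.126  0.078] 0.729
[-0.974 -1.33   0.055] 1.095
[-1.079 -1.457  0.046] 1.462
[-0.529 -1.306 -0.181] 1.827
16.225
```

View pics/crop3.png

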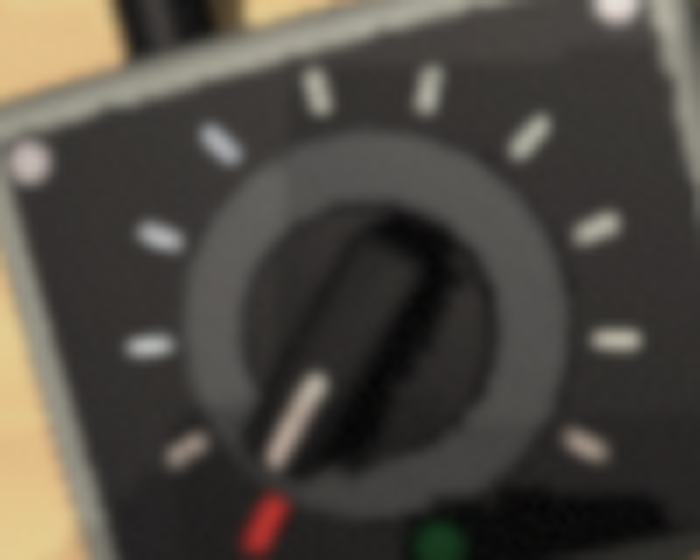

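The dial's white line at (275,462) now aims at the red mark at (265,520), and the moment reversed to -0.18 N m at the end stop, so it is off. Next is the plunger: knob at (0.613, 0.0567), next hole at y = 0.106, rail parallel to world y.

Run:
```python
from h import *
k=[.613,.0567]
s=[(np.array(manip.ik(k+[.1],q(a))),a) for a in(0,np.pi)];a=min(s,key=lambda t:abs(t[0][5]))[1]
manip.move_to(k+[.20],q(a))
hit=manip.servo_line(k+[.100],vel=.08,stop_force=8)
manip.gripper_close(35)
p=np.array(current_ee_pos());F0=np.array(current_force())
print(hit,"grip",current_opening()*87,current_finger_force(),p,F0)
manip.servo_line(p+[0,0,.0115],vel=.02);manip.wait(.3)
print("lift",current_ee_pos()-p,current_force()-F0,current_opening()*87,current_finger_force())
c=eyes.get_calibration("wrist");im=eyes.get_image("wrist");cv2.imwrite("pics/w3.png",im[:,:,::-1])
print(current_time(),p.tolist())
```

```text
False grip 28.420833772245935 34.99936316802632 [0.61384653 0.0567378  0.10008467] [ 3.07251425 -0.68876239 -2.50110675]
lift [-6.56243174e-05  3.25810421e-05  8.86025772e-03] [ 3.82302826 -0.44478962 -9.29304555] 28.632680739788206 34.997512346017174
20.85 [0.6138465275007627, 0.056737801320539655, 0.10008466744625955]
```

The arm is compliant: it has lifted 8.9 mm of the 11.5 mm commanded. I'll lift a little more before sliding.

Run:
```python
from h import *
p=np.array([0.6138465,0.0567378,0.1000847])
z=.015
while True:
    manip.servo_line(p+[0,0,z],vel=.02);manip.wait(.2);d=current_ee_pos()-p
    print(z,np.round(d,4),np.round(current_force(),2))
    if d[2]>.0112 or z>.0185: break
    z+=.0015
manip.servo_line(p+[0,.050,z],vel=.04);manip.wait(.3)
print("slid",np.round(current_ee_pos()-p,4),np.round(current_force(),2),current_opening()*87,current_time())
cal=eyes.get_calibration("wrist");im=eyes.get_image("wrist");cv2.imwrite("pics/w4.png",im[:,:,::-1])
```

```text
0.015 [-0.0001  0.      0.012 ] [  7.33  -1.23 -13.39]
slid [-0.0002  0.0496  0.0119] [  7.92  -1.62 -13.65] 28.656453179807876 23.075
```

View pics/w4.png

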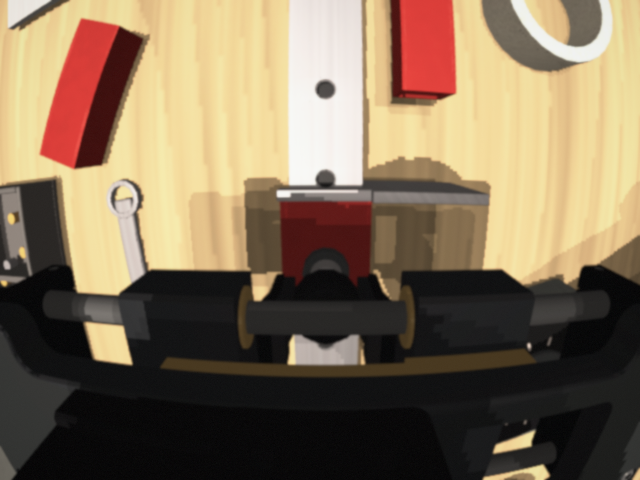

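The stop has moved with the knob: the plate is at (325,190), away from the tube end at (425,98), and the vacated hole shows at (325,178). Now I'll lower it home, checking height and force.

Run:
```python
from h import *
p=np.array([0.6138465,0.0567378,0.1000847])
for z in(.006,.002,-.001,-.003):
    manip.servo_line(p+[0,.0502,z],vel=.02);manip.wait(.2)
    print(z,np.round(current_ee_pos()-p,4),np.round(current_force(),2),current_opening()*87)
cal=eyes.get_calibration("wrist");im=eyes.get_image("wrist");cv2.imwrite("pics/w5.png",im[:,:,::-1])
print(current_finger_force(),current_time())
```

```text
0.006 [-0.0002  0.0497  0.0036] [  6.63  -3.36 -10.31] 29.072855820454524
0.002 [-0.0001  0.0497  0.0001] [ 5.93 -1.49 -8.82] 28.666335061022714
-0.001 [ 0.      0.0499 -0.0001] [ 0.28 -2.97  5.51] 28.355153789554162
-0.003 [ 0.0001  0.0499 -0.0002] [-3.43 -2.17 12.26] 28.77028133146518
35.00268575444352 25.475
```

The tool is back at its home height (-0.2 mm) and bottoms firmly there, going from -8.8 N to +12.3 N. It has moved 49.9 mm along y, with 35 N of grip. That puts the pin home in the next hole.

```bash
python3 -c "
from plant import *
print(job.job_done(),current_time())"
```

```text
the job is handed in; nothing more can be done
the job is handed in; nothing more can be done
```

The job is handed in, verdict not shown: the dial is at its off stop, the stop is 50 mm further from the saw with the pin home in the next hole, and the gripper is still holding the knob at 35 N.

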